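# Dock the stone-tumbling barrel on its tilt stand and cam-lock its filler coupler

## Robot

A 6-joint arm with a two-finger parallel gripper is mounted at the origin on the work surface. World frame = base frame: x ahead of the robot, y to its left, z up, the work surface at z = 0. Lengths are in m, angles in rad, forces in N, time in s.
With the tool pointing down it reaches from about 0.425 to 0.95 m from the base axis. Payload 3.5 kg.
Tool frame: the origin (TCP) lies between the finger pads; the fingertips stand tips_ahead ahead of it and the grasp point (between the pads) is the TCP (tips_ahead is the distance from the TCP to the fingertips, in m); y points along the fingers, x is the direction in which the jaws open and shut, and the axes are right-handed (so a half turn about y gives the same grasp; the last joint's range is limited). The gripper opens to 85 mm and grips with 20 to 120 N. Pads are 22 mm wide; open, the fingers measure 114 mm over their backs; the gripper's body (76 mm by 85 mm) begins 54 mm behind the grasp point. The pads swing forward as they close: fully open they stand 13 mm farther back than shut.
Start: joints at [1.17, 0.286, 1.577, -0, 1.279, -0.15], TCP at [0.167, 0.654, 0.25] pointing down, gripper open.
Joint ranges: [-2.77, 2.77], [-0.9, 2.22], [0.21, 2.48], [-1.53, 4.67], [0.24, 2.81], [-2.84, 2.84]. Speed limits (rad/s): [2.79, 2.79, 3.14, 3.14, 3.14, 3.14].

## Interface

Orientations are given as a unit quaternion [x, y, z, w].
In Python, from plant import get_state, read_camera, sign_off, tips_ahead gives the robot as it stands.
- The arm moves only by the shell command python3 -m inch 'ROWS' [FORCE]. ROWS is JSON, a list of rows, each an object of numbers: "ax", "ay", "az": the turn, a rotation vector about the tool's x, y, z in rad; "x", "y", "z": the shift along the tool's x, y, z in mm; "hand": the closure, from -1 (fully open) to 1 (shut). In form: [{"ax": .., "ay": .., "az": .., "x": .., "y": .., "z": .., "hand": ..}, ...]. A call has 1 to 5 rows; each row shifts and turns the commanded pose from where the row before left it, along the tool's axes as they then stand; what a row does not reach is not made up. A row lasts 1/12 s, in which the tool goes at most 41.7 mm and 7.16 degrees, less where a joint would pass 70% of its speed; a pose out of reach is approached as far as the arm can. A call with a gripper value outside its range is refused whole. The fingers move at their own pace and stop on an object; FORCE is the grip in N (left out, the last holds). Time passes only in rows, so rows that do not move let the fingers close. It gives the time, the measured TCP pose, the force and the opening at its end, in the units of the state.
- get_state(): the state, without advancing time (a new reading comes with each control period).
- read_camera(name): name is "scene" or "top" or "wrist"; returns a dict with "img" (420x560x3 uint8, red, green, blue), "fov_y" (degrees; the focal length in pixels is half the picture's height over the tangent of half this angle, whatever the lens; pixels are square), "cx", "cy" (the principal point, pixels), "distortion" ([k1, k2, p1, p2, k3] as OpenCV has them; the pictures are not rectified), "T" (4x4, takes a point from camera to world coordinates); the wrist camera has in their place "T_tool_cam" (4x4, takes a point from camera to tool coordinates, whose origin is the TCP and whose axes are the tool frame's). Camera axes: x right, y down, z forward; pixel columns grow to the right and rows downward; lengths in m; the calibration is good to about 2 mm. A picture is of the moment at which its call begins: read the wrist's pose just before it. There is no depth.
- sign_off(): hands the job in, once; it reports no verdict.
The state is a dict: "time": time; "qpos": joint angles; "dq": joint speeds; "joint_efforts": joint torques, N m; "eef_pos": TCP position; "tcp_rot": TCP orientation; "contact_force": force on the tool from outside, world axes, zero at the start; "wrist_torque": the same for the moment, N m; "opening": opening from 0.0 (shut) to 1.0 (fully open).
Only numpy, scipy, OpenCV 4.12 (cv2) and the standard library are available. Lean on these libraries where they do the work, as an engineer would, in place of code of your own. Each camera call takes 0.05 s, during which the arm holds its last target. There are 200 camera calls.

## Task

Push the blue crate with the tumbling barrel up the ramp until its rear edge has fully dropped behind the red lip and it lies flat in the pocket. Then swing the coupler's two brass cam arms down together, neither going all the way home while the other is still up, until both lie flat along the coupler's sides, and let go. Leave the wire coil, the bottle, the jar and the bowl around the stand where they are.

Things in the scene. Friction and masses are not known exactly. Their poses are not given: they have to be found in the camera images.
- dock (a point): Fixed. Middle of the lip's foot on the floor of the ramp's pocket. Axes: x up the slope (24 degrees above level, roughly to the robot's left), y across the ramp (roughly towards the robot), z square to the ramp. The wooden lower deck (x -170 to 0 mm) stands 10 mm above the pocket's floor and ends at x = 0 in the red lip; the pocket ends at a green stop 158 mm beyond the lip, 34 mm high.
- ramp: The ramp, 166 mm wide, 340 mm long; origin and axes the same as dock. Green guides at both sides (inner faces at y = +-71 mm, tops 24 mm above the pocket's floor) keep the 130 mm wide crate straight.
- lamp_bar (a point): Free end, on the underside, of the white lamp bar (26 x 225 x 22 mm), held level over the ramp by one 20 mm post 210 mm from this end, on the side away from the robot. 55 mm horizontally beyond the lip, 307 mm above it. A tool pointing straight down over the docked coupler would strike the bar; one leaning as the ramp does (along the dock's z) clears it.
- crate_rear (a point): Middle of the lower rear edge of the loose blue crate. Axes: x to its front (up the slope), y across it, z square to its floor. Push on the rear wall 20 to 40 mm above this edge; 4 to 15 N moves it. As it crosses the lip its front sinks first; this edge drops 10 mm on passing the lip. Docked, it lies 0 to 8 mm beyond the dock point in x, at z = 0.
- crate: The crate (150 x 130 mm, walls 45 mm high, 6 mm thick; 0.5 to 1.1 kg in all; friction holds it on the slope). Origin at the centre of its underside, 75 mm ahead of the rear edge; axes as crate_rear. In it, fixed, the black barrel, 100 mm across, middle 10 mm ahead of the origin, 72 mm above the underside at its top.
- coupler_top (a point): Middle of the top face of the aluminium coupler (48 mm across, 46 mm high, seated on the barrel's grooved brass adapter; it does not come off). 10 mm ahead of the crate's origin, 144 mm above its underside. Axes as the crate's. Locked arms measure 66 mm across both (y) and hang to 81 mm below this face.
- coupler_mid (a point): Point on the coupler's axis 40 mm below its top face: a good height to squeeze the arms. A gripper opened to about 80 mm in y and leaning along this z axis can come down over the coupler, pressing both arms down as it comes, and then squeeze them home.
- cam_left_tip (a point): Middle of the red disc (20 mm across) at the end of the cam arm on the coupler's y+ side, 63 mm from its pivot. The pivot is 29 mm in y from the coupler's axis, 8 mm below its top face; the arm swings in the crate's y-z plane, 14 mm wide, 8 mm thick.
- cam_right_tip (a point): Middle of the red disc at the end of the cam arm on the coupler's y- side, 63 mm from its pivot.
- cam_left (a joint): Angle of the cam arm on the y+ side: 0 is raised, 20 degrees (0.35 rad) above square to the coupler's axis; grows as it swings outward and down; 1.92 is fully home, flat along the coupler. Stiff (0.08 N m of friction), stays where it is left.
- cam_right (a joint): Angle of the cam arm on the y- side, the same in mirror image.
- wire_coil: Bystander: coil of silver wire, ring 110 mm across, 16 mm high, at the ramp's lower end. Origin at its underside.
- polish: Bystander: white bottle, 56 mm across, 130 mm high, at the ramp's upper end. Origin at its underside.
- bead_jar: Bystander: green jar, 64 mm across, 75 mm high, at the ramp's upper end. Origin at its underside.
- bead_bowl: Bystander: blue bowl, 100 mm across, 35 mm high, at the ramp's lower end. Origin at its underside.

How it is judged:
By the outcome, as a careful person would: the job done as asked, in the order asked, and still so for the second after the job is handed in, with the robot touching nothing.
It also fails if it takes over 64 s, if anything falls off the work surface, if the arm or the gripper's body presses on something with over 40 N, if the wrist force passes 120 N, or if a joint passes its speed limit or range.

## Working session

There is one attempt and no reset: what is moved stays moved. The work goes in short steps, Python scripts to look and compute and a shell command to move; the robot and the scene stay as the last step left them, time stands still between calls to the robot, and variables do not carry over. Pictures are saved under pics/ and viewed, about 8 in all and at most 12, crops included, and the job is handed in when it is done.

```bash
mkdir -p pics; ls
python3 - <<'E'
from plant import *
import plant,cv2,numpy as np
s=get_state();print(s);print(tips_ahead)
a=[]
for n in("scene","top"):
    c=read_camera(n);print(n,{k:(np.round(v,4).tolist() if k=="T" else v) for k,v in c.items() if k!="img"})
    cv2.imwrite(f"pics/{n}0.png",c["img"][:,:,::-1])
c=read_camera("wrist");print({k:v for k,v in c.items() if k!="img"})
E
```

```text
pics
{'time': 0.0, 'qpos': array([ 1.17004328e+00,  2.87213013e-01,  1.57820507e+00,  1.41771607e-05,
        1.27861431e+00, -1.49991685e-01]), 'dq': array([ 0.00186024,  0.0010645 ,  0.0010494 , -0.00075334,  0.00142718,
        0.00039909]), 'joint_efforts': array([-1.02030037e-03, -4.05976152e+01, -2.92627949e+01, -2.10026578e-04,
        5.83627334e-03, -4.63519569e-06]), 'eef_pos': array([0.16721113, 0.65331446, 0.24890037]), 'tcp_rot': array([ 0.55901868,  0.43279224, -0.43430252, -0.55818483]), 'contact_force': array([ 0.53348816, -0.57433433,  0.90687152]), 'wrist_torque': array([ 0.00914386, -0.00535923,  0.01583895]), 'opening': 1.0010021221676644}
0.019
scene {'fov_y': 46.1734662977652, 'cx': 280.51072771866853, 'cy': 213.74518218310538, 'distortion': array([-0.1752563,  0.       ,  0.       ,  0.       ,  0.       ]), 'T': [[0.3417, 0.6156, -0.7102, 1.4151], [0.9398, -0.2323, 0.2508, -0.2463], [-0.0106, -0.7531, -0.6579, 0.9763], [0.0, 0.0, 0.0, 1.0]]}
top {'fov_y': 43.97729185291857, 'cx': 278.0675996358998, 'cy': 211.10730005616136, 'distortion': array([0.00369753, 0.        , 0.        , 0.        , 0.        ]), 'T': [[-0.0515, -0.9761, 0.2111, 0.3648], [-0.9987, 0.0492, -0.0163, 0.0407], [0.0055, -0.2116, -0.9773, 1.4606], [0.0, 0.0, 0.0, 1.0]]}
{'fov_y': 60.81467828268603, 'cx': 282.35847955507825, 'cy': 204.61597791438658, 'distortion': array([0.0100948, 0.       , 0.       , 0.       , 0.       ]), 'T_tool_cam': array([[ 9.99999868e-01,  1.64748948e-04, -4.86725679e-04,
        -1.67072322e-04],
       [ 5.13843582e-04, -3.15118030e-01,  9.49052350e-01,
        -1.23285020e-01],
       [ 2.97933870e-06, -9.49052475e-01, -3.15118073e-01,
         8.00948104e-02],
       [ 0.00000000e+00,  0.00000000e+00,  0.00000000e+00,
         1.00000000e+00]])}
```

View pics/scene0.png

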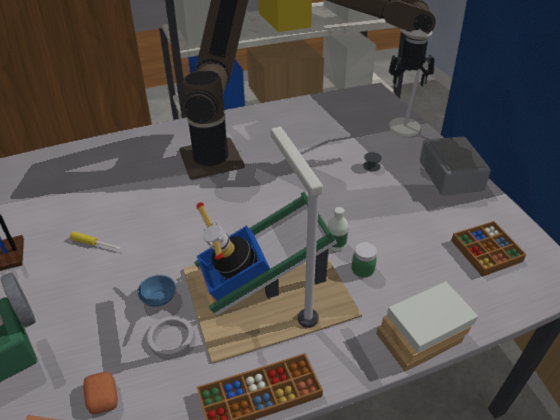

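View pics/top0.png

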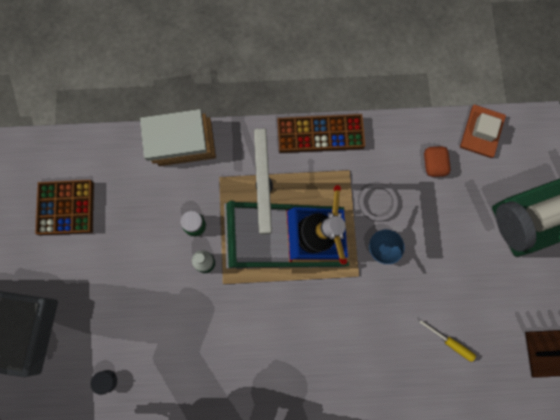

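The scene view shows the ramp at (270,260) with the crate at (235,260) and the bowl and coil at its lower end. In the top view the ramp spans (228-355, 200-270), and the lamp bar runs from (262,130) to (264,232). I'll enlarge both.

Run:
```python
import cv2
a=cv2.imread("pics/scene0.png")[180:360,170:370];b=cv2.imread("pics/top0.png")[120:290,210:410]
cv2.imwrite("pics/sc.png",cv2.resize(a,(800,720),interpolation=cv2.INTER_CUBIC)[:600])
cv2.imwrite("pics/tc.png",cv2.resize(b[40:],None,fx=4,fy=4,interpolation=cv2.INTER_CUBIC))
```

```text
(no output)
```

View pics/sc.png

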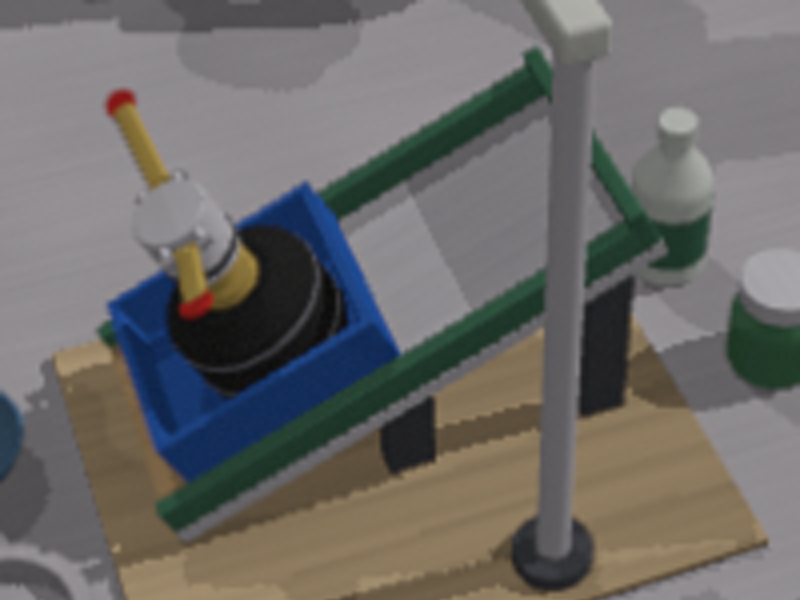

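View pics/tc.png

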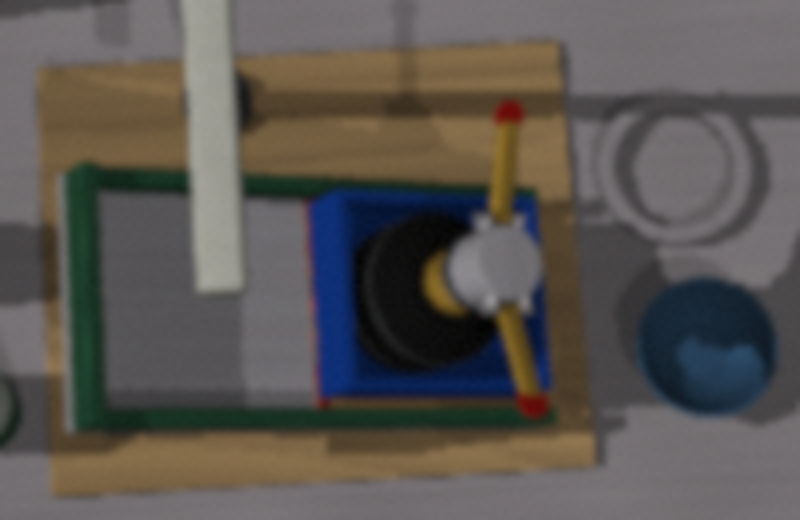

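Scene crop (4x): crate top corners at (306,185), (398,352), (165,450) and (112,308), red tips at (121,103) and (196,305). Top crop: red lip just ahead of the crate's front (x≈310), stop at x 68–102, tips at (509,112) and (533,404). I'll fit the ramp and crate jointly from these.

```bash
cat > h.py <<'E'
import numpy as np,cv2
from plant import *
from scipy.spatial.transform import Rotation as R
from scipy.optimize import least_squares
def K(c):
    f=c["img"].shape[0]/2/np.tan(np.radians(c["fov_y"])/2)
    return np.array([[f,0,c["cx"]],[0,f,c["cy"]],[0,0,1]])
def proj(c,P,T=None):
    T=np.linalg.inv(c["T"] if T is None else T)
    return cv2.projectPoints(np.atleast_2d(P).astype(float),cv2.Rodrigues(T[:3,:3])[0],T[:3,3],K(c),np.array(c["distortion"]))[0][:,0]
def M(Rm,p):
    A=np.eye(4);A[:3,:3]=Rm;A[:3,3]=p;return A
def ap(T,P): return np.atleast_2d(P)@T[:3,:3].T+T[:3,3]
def dockT(x,y,z,yaw):  # yaw about z of ramp-uphill direction from world +y
    return M(R.from_euler('ZY',[np.pi/2+yaw,-np.radians(24)]).as_matrix(),[x,y,z])
def crateT(D,s,t,a,z=.01): # crate rear frame
    return D@M(R.from_euler('z',a).as_matrix(),[s,t,z])
def tip(sgn,q):
    e=.35-q; return [.085,sgn*(.029+.063*np.cos(e)),.136+.063*np.sin(e)]
E
cat > fit.py <<'E'
from h import *
cs={n:read_camera(n) for n in("scene","top")}
off={"scene":(170,180),"top":(210,160)}
mm=1e-3
ramp=[("top",(102,190),(158,-71,34)),("top",(106,408),(158,71,34)),("top",(552,410),(-170,71,24)),("top",(535,190),(-170,-71,24)),
("scene",(160,509),(-170,-71,24)),("scene",(628,225),(158,-71,34)),("top",(308,200),(0,-65,10)),("top",(321,402),(0,68,10))]
cr=[("scene",(306,185),(150,65,45)),("scene",(398,352),(150,-65,45)),("scene",(165,450),(0,-65,45)),("scene",(112,308),(0,65,45)),
("top",(345,192),(150,-65,45)),("top",(355,398),(150,65,45)),("top",(537,194),(0,-65,45)),("top",(549,388),(0,65,45)),("top",(501,258),(85,0,144)),("scene",(170,214),(85,0,144))]
tips=[("scene",(121,103),1),("scene",(196,305),-1),("top",(509,112),-1),("top",(533,404),1)]
def px(n,p): return (np.array(p)+.5)/4-.5+off[n]
def res(v):
    D=dockT(*v[:4]);C=crateT(D,*v[4:7]);r=[]
    for n,p,P in ramp:r.append(proj(cs[n],ap(D,np.array(P)*mm))[0]-px(n,p))
    for n,p,P in cr:r.append(proj(cs[n],ap(C,np.array(P)*mm))[0]-px(n,p))
    for n,p,s in tips:r.append(proj(cs[n],ap(C,tip(s,v[7] if s>0 else v[8])))[0]-px(n,p))
    return np.concatenate(r)
o=least_squares(res,[.55,.05,.12,0,-.15,0,0,.2,.2],loss="soft_l1",x_scale=[.1,.1,.1,.1,.1,.01,.1,.3,.3])
print(np.round(o.x,4),"deg yaw",np.degrees(o.x[3]))
print(np.round(res(o.x).reshape(-1,2),1).tolist())
D=dockT(*o.x[:4]);C=crateT(D,*o.x[4:7])
np.savez("fit.npz",D=D,C=C,v=o.x)
print(np.round(D,4)); print("coup",ap(C,[.085,0,.144]),"lampbar",D[:3,3]+[0,0,.307]+.055*np.array([D[0,0],D[1,0],0])/np.cos(np.radians(24)))
print("tips",ap(C,[tip(1,o.x[7]),tip(-1,o.x[8])]))
E
python3 fit.py
```

```text
[ 0.5935 -0.0012  0.091   0.0136 -0.1484  0.0015 -0.0013 -0.0232 -0.0461] deg yaw 0.7803268076486803
[[-1.5, -2.7], [0.2, -0.9], [0.5, -2.2], [0.0, 2.2], [-0.1, 0.1], [-1.1, -3.2], [-0.2, 1.1], [0.0, 0.0], [0.7, -0.2], [-5.2, -6.7], [-1.1, 1.9], [-0.8, 0.1], [-2.6, -0.2], [-1.5, -2.0], [-1.1, 1.1], [0.4, 0.1], [1.7, 0.8], [0.3, 0.6], [0.3, 1.3], [0.6, -0.3], [-0.1, 1.4], [0.1, -1.0]]
[[-0.0124 -0.9999  0.0055  0.5935]
 [ 0.9135 -0.0136 -0.4067 -0.0012]
 [ 0.4067 -0.      0.9135  0.091 ]
 [ 0.      0.      0.      1.    ]]
coup [[ 0.59374296 -0.12177272  0.20593614]] lampbar [0.59277377 0.05376254 0.39802653]
tips [[ 0.50616837 -0.12894665  0.21965737]
 [ 0.6809482  -0.12732522  0.22078679]]
```

```bash
sed -i 's/("scene",(398,352)/("scene",(377,323)/; s/("top",(102,190),(158,-71,34)),("top",(106,408),(158,71,34))/("top",(102,192),(158,-71,24)),("top",(106,408),(158,71,24))/; s/,("top",(345,192),(150,-65,45))//; s/^("top",(345,192),(150,-65,45)),//' fit.py
cat >> fit.py <<'E'
def wire(n,img,T,pts,segs,col):
    q=((proj(cs[n],ap(T,np.array(pts)*mm))-off[n]+.5)*4-.5).astype(int)
    for a,b in segs: cv2.line(img,tuple(map(int,q[a])),tuple(map(int,q[b])),col,1,cv2.LINE_AA)
box=[(x,y,z) for z in(0,45) for x,y in((0,-65),(150,-65),(150,65),(0,65))]
bs=[(0,1),(1,2),(2,3),(3,0),(4,5),(5,6),(6,7),(7,4),(0,4),(1,5),(2,6),(3,7)]
rp=[(-170,-71,24),(158,-71,24),(158,71,24),(-170,71,24),(-170,-83,24),(-170,83,24),(170,83,24),(170,-83,24),(0,-71,10),(0,71,10),(158,-71,34),(158,71,34)]
rs=[(0,1),(1,2),(2,3),(4,7),(5,6),(6,7),(8,9),(10,11)]
out=[]
for n in("scene","top"):
    im=cs[n]["img"][:,:,::-1];x,y=off[n]
    im=cv2.resize(np.ascontiguousarray(im[y:y+145,x:x+170]),None,fx=4,fy=4,interpolation=cv2.INTER_CUBIC)
    wire(n,im,C,box,bs,(0,255,255));wire(n,im,D,rp,rs,(255,0,255));out.append(im)
cv2.imwrite("pics/ov.png",cv2.resize(np.hstack(out),(800,int(580*800/1360)),interpolation=cv2.INTER_AREA))
E
python3 fit.py
```

```text
[ 0.5939 -0.0019  0.0915  0.0162 -0.1476  0.0022  0.0022 -0.0077 -0.0399] deg yaw 0.9267440019617466
[[-2.7, -2.3], [-0.9, -0.4], [0.8, -2.5], [0.2, 1.9], [-0.3, 0.3], [-1.2, -3.3], [-0.0, 0.9], [0.4, -0.2], [0.5, -0.5], [0.1, 0.0], [-0.9, 1.6], [-1.0, -0.0], [-1.3, -1.7], [-1.2, 1.0], [0.5, 0.1], [1.7, 0.9], [0.3, 0.2], [0.1, 1.2], [0.8, -0.6], [-0.3, 1.4], [0.1, -0.7]]
[[-0.0148 -0.9999  0.0066  0.5939]
 [ 0.9134 -0.0162 -0.4067 -0.0019]
 [ 0.4067  0.      0.9135  0.0915]
 [ 0.      0.      0.      1.    ]]
coup [[ 0.59343193 -0.12176771  0.20672942]] lampbar [0.59298645 0.05310834 0.39852071]
tips [[ 0.50552678 -0.12908825  0.21949184]
 [ 0.68079318 -0.12666359  0.22137811]]
```

View pics/ov.png

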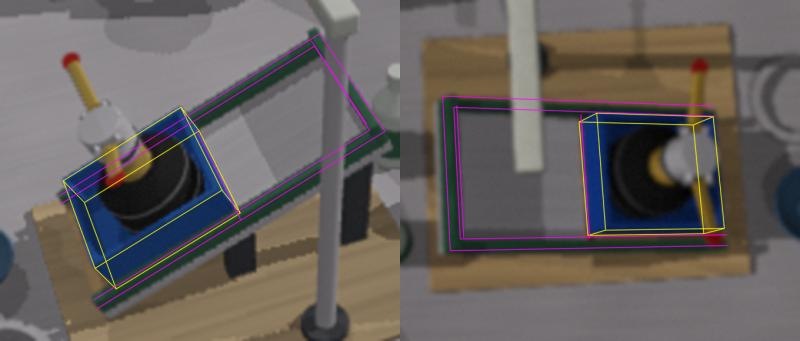

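```bash
sed -i 's/("top",(102,192),(158,-71,24)),/("top",(102,182),(158,-77,34)),/; s/("top",(106,408),(158,71,24))/("top",(106,408),(158,71,30))/; s/("top",(535,190),(-170,-71,24))/("top",(535,190),(-170,-80,24))/; s/("scene",(628,225),(158,-71,34))/("scene",(628,225),(158,-71,24))/; s/,("top",(308,200),(0,-65,10))//' fit.py; python3 fit.py; python3 -c "
from h import *
s=get_state();r=R.from_quat(s['tcp_rot']).as_matrix();print(r)"
```

```text
[ 0.5916 -0.0019  0.0907  0.0092 -0.1475 -0.001   0.0091 -0.021  -0.04  ] deg yaw 0.5244451385725155
[[-1.2, -2.5], [-0.2, -0.1], [0.7, -1.2], [0.2, -0.0], [-0.8, -0.5], [-0.3, -0.9], [0.2, 0.8], [0.5, -0.3], [0.1, 0.1], [-0.9, 1.7], [-0.9, 0.1], [-1.4, -1.6], [-1.2, 1.1], [0.4, 0.2], [1.6, 1.2], [0.3, 0.3], [0.1, 1.2], [0.8, -0.6], [-0.4, 1.7], [0.1, -0.6]]
[[-0.0084 -1.      0.0037  0.5916]
 [ 0.9135 -0.0092 -0.4067 -0.0019]
 [ 0.4067  0.      0.9135  0.0907]
 [ 0.      0.      0.      1.    ]]
coup [[ 0.59291375 -0.12159857  0.20596862]] lampbar [0.59105151 0.05310553 0.39769467]
tips [[ 0.50526951 -0.12916747  0.2192019 ]
 [ 0.68022893 -0.12656117  0.22086368]]
[[ 2.48174015e-01 -7.59763136e-05 -9.68715465e-01]
 [ 9.68715453e-01 -1.56826774e-04  2.48174024e-01]
 [-1.70775869e-04 -9.99999985e-01  3.46790989e-05]]
```

```bash
python3 -m inch '[{"ay":0.1192,"hand":1},{"ay":0.1192,"hand":1},{"ay":0.1192,"hand":1},{"ay":0.1192,"hand":1},{"ay":0.1192,"hand":1}]' 40
python3 -m inch '[{"ay":0.1192,"hand":1},{"ay":0.1192,"hand":1},{"ay":0.1192,"hand":1},{"ay":0.1192,"hand":1},{"ay":0.1192,"hand":1}]'
python3 -m inch '[{"ay":0.1192,"hand":1},{"x":21,"y":-7,"z":-33,"hand":1},{"x":21,"y":-7,"z":-33,"hand":1},{"x":21,"y":-7,"z":-33,"hand":1},{"x":21,"y":-7,"z":-33,"hand":1}]'
```

```text
validation failed for argument at $[0]...
validation failed for argument at $[0]...
validation failed for argument at $[0]...
```

```bash
python3 -m inch '[{"ax":0,"ay":0.1192,"az":0,"x":0,"y":0,"z":0,"hand":1},{"ax":0,"ay":0.1192,"az":0,"x":0,"y":0,"z":0,"hand":1},{"ax":0,"ay":0.1192,"az":0,"x":0,"y":0,"z":0,"hand":1}]' 40
```

```text
time: 0.7
eef_pos: [0.1675, 0.6539, 0.2503]
tcp_rot: [0.628, 0.325, -0.325, -0.628]
contact_force: [1.1, 1.0, -0.8]
opening: 0.61
```

```bash
python3 -m inch '[{"ax":0,"ay":0.1192,"az":0,"x":0,"y":0,"z":0,"hand":1},{"ax":0,"ay":0.1192,"az":0,"x":0,"y":0,"z":0,"hand":1},{"ax":0,"ay":0.1192,"az":0,"x":0,"y":0,"z":0,"hand":1},{"ax":0,"ay":0.1192,"az":0,"x":0,"y":0,"z":0,"hand":1},{"ax":0,"ay":0.1192,"az":0,"x":0,"y":0,"z":0,"hand":1}]'
python3 -m inch '[{"ax":0,"ay":0.1192,"az":0,"x":0,"y":0,"z":0,"hand":1},{"ax":0,"ay":0.1192,"az":0,"x":0,"y":0,"z":0,"hand":1},{"ax":0,"ay":0.1192,"az":0,"x":0,"y":0,"z":0,"hand":1},{"ax":0,"ay":0,"az":0,"x":20,"y":-7,"z":-33,"hand":1},{"ax":0,"ay":0,"az":0,"x":21,"y":-7,"z":-33,"hand":1}]'
```

```text
time: 1.12
eef_pos: [0.1675, 0.6539, 0.2504]
tcp_rot: [-0.696, -0.127, 0.127, 0.696]
contact_force: [0.5, -0.1, -0.3]
opening: 0.002
time: 1.53
eef_pos: [0.2083, 0.588, 0.2631]
tcp_rot: [0.708, 0.004, -0.005, -0.706]
contact_force: [0.6, -0.6, 1.0]
opening: 0.001
```

```bash
python3 -m inch '[{"ax":0,"ay":0,"az":0,"x":21,"y":-7,"z":-33,"hand":1},{"ax":0,"ay":0,"az":0,"x":21,"y":-7,"z":-33,"hand":1},{"ax":0,"ay":0,"az":0,"x":21,"y":-7,"z":-33,"hand":1},{"ax":0,"ay":0,"az":0,"x":21,"y":-7,"z":-33,"hand":1},{"ax":0,"ay":0,"az":0,"x":21,"y":-7,"z":-33,"hand":1}]'
python3 -m inch '[{"ax":0,"ay":0,"az":0,"x":21,"y":-7,"z":-33,"hand":1},{"ax":0,"ay":0,"az":0,"x":21,"y":-7,"z":-33,"hand":1},{"ax":0,"ay":0,"az":0,"x":21,"y":-7,"z":-33,"hand":1},{"ax":0,"ay":0,"az":0,"x":21,"y":-7,"z":-33,"hand":1},{"ax":0,"ay":0,"az":0,"x":21,"y":-7,"z":-33,"hand":1}]'
```

```text
time: 1.95
eef_pos: [0.3161, 0.4226, 0.2999]
tcp_rot: [-0.707, -0.003, 0.003, 0.707]
contact_force: [1.4, 0.2, 0.5]
opening: -0.001
time: 2.37
eef_pos: [0.4225, 0.2584, 0.3351]
tcp_rot: [-0.707, -0.004, 0.003, 0.707]
contact_force: [0.5, 0.6, 0.3]
opening: -0.003
```

```bash
python3 -m inch '[{"ax":0,"ay":0,"az":0,"x":1,"y":0,"z":-40,"hand":1},{"ax":0,"ay":0,"az":0,"x":1,"y":0,"z":-40,"hand":1},{"ax":0,"ay":0,"az":0,"x":1,"y":0,"z":-40,"hand":1},{"ax":0,"ay":0,"az":0,"x":1,"y":0,"z":-40,"hand":1},{"ax":0,"ay":0,"az":0,"x":1,"y":0,"z":-40,"hand":1}]'
python3 -m inch '[{"ax":0,"ay":0,"az":0,"x":1,"y":0,"z":-40,"hand":1},{"ax":0,"ay":0,"az":0,"x":1,"y":0,"z":-40,"hand":1},{"ax":0,"ay":0,"az":0,"x":1,"y":0,"z":-40,"hand":1},{"ax":0,"ay":0,"az":0,"x":1,"y":0,"z":-40,"hand":1},{"ax":0,"ay":0,"az":0,"x":1,"y":0,"z":-40,"hand":1}]'
python3 -m inch '[{"ax":0,"ay":0,"az":0,"x":1,"y":0,"z":-40,"hand":1},{"ax":0,"ay":0,"az":0,"x":1,"y":0,"z":-40,"hand":1},{"ax":0,"ay":0,"az":0,"x":1,"y":0,"z":-40,"hand":1},{"ax":0,"ay":0,"az":0,"x":1,"y":0,"z":-40,"hand":1}]'
python3 -m inch '[{"ax":0.1163,"ay":0,"az":0,"x":20,"y":0,"z":0,"hand":1},{"ax":0.1163,"ay":0,"az":0,"x":20,"y":0,"z":0,"hand":1},{"ax":0.1163,"ay":0,"az":0,"x":20,"y":0,"z":0,"hand":1},{"ax":0.1163,"ay":0,"az":0,"x":20,"y":0,"z":0,"hand":1},{"ax":0.1163,"ay":0,"az":0,"x":20,"y":0,"z":0,"hand":1}]'
python3 -m inch '[{"ax":0.1163,"ay":0,"az":0,"x":20,"y":0,"z":0,"hand":1},{"ax":0,"ay":0,"az":0,"x":0,"y":0,"z":0,"hand":1}]'
cat > rel.py <<'E'
from h import *
f=np.load("fit.npz");D=f["D"]
s=get_state();T=M(R.from_quat(s["tcp_rot"]).as_matrix(),s["eef_pos"])
d=np.linalg.inv(D)@T
print("TCP in dock mm",np.round(d[:3,3]*1e3,1),"tips",np.round(ap(d,[0,tips_ahead,0])*1e3,1),"toolaxes in dock\n",np.round(d[:3,:3],3))
E
python3 rel.py
```

```text
time: 2.78
eef_pos: [0.4283, 0.0584, 0.3347]
tcp_rot: [0.707, 0.004, -0.003, -0.707]
contact_force: [1.1, -0.2, -0.0]
opening: 0.002
time: 3.2
eef_pos: [0.435, -0.1418, 0.3348]
tcp_rot: [0.707, 0.003, -0.003, -0.707]
contact_force: [0.5, 0.3, 0.6]
opening: -0.0
time: 3.53
eef_pos: [0.4404, -0.3018, 0.3346]
tcp_rot: [0.707, 0.003, -0.003, -0.707]
contact_force: [1.1, 0.5, 0.7]
opening: 0.002
time: 3.95
eef_pos: [0.5418, -0.2996, 0.3352]
tcp_rot: [-0.473, -0.003, 0.003, 0.881]
contact_force: [0.5, 0.1, 0.3]
opening: 0.0
time: 4.12
eef_pos: [0.5622, -0.3004, 0.3281]
tcp_rot: [-0.419, 0.001, 0.004, 0.908]
contact_force: [-0.6, 0.1, -1.5]
opening: -0.001
TCP in dock mm [-175.9   32.   338.2] tips [[-170.5   32.1  320. ]] toolaxes in dock
 [[-0.004  0.284  0.959]
 [-1.     0.003 -0.005]
 [-0.004 -0.959  0.284]]
```

```bash
python3 -m inch '[{"ax":0,"ay":0,"az":0,"x":10.7,"y":0,"z":-31,"hand":1},{"ax":0,"ay":0,"az":0,"x":10.7,"y":0,"z":-31,"hand":1},{"ax":0,"ay":0,"az":0,"x":10.7,"y":0,"z":-31,"hand":1},{"ax":0,"ay":0,"az":0,"x":0,"y":34,"z":0,"hand":1},{"ax":0,"ay":0,"az":0,"x":0,"y":34,"z":0,"hand":1}]'
python3 -m inch '[{"ax":0,"ay":0,"az":0,"x":0,"y":34,"z":0,"hand":1},{"ax":0,"ay":0,"az":0,"x":0,"y":34,"z":0,"hand":1},{"ax":0,"ay":0,"az":0,"x":0,"y":34,"z":0,"hand":1},{"ax":0,"ay":0,"az":0,"x":0,"y":34,"z":0,"hand":1}]'
python3 -m inch '[{"ax":0,"ay":0,"az":0,"x":0,"y":34,"z":0,"hand":1},{"ax":0,"ay":0,"az":0,"x":0,"y":34,"z":0,"hand":1},{"ax":0,"ay":0,"az":0,"x":0,"y":0,"z":0,"hand":1}]'
python3 rel.py
python3 - <<'E'
from h import *
a=read_camera("scene")["img"][180:330,130:330,::-1];cv2.imwrite("pics/p1.png",cv2.resize(a,None,fx=4,fy=4,interpolation=cv2.INTER_CUBIC))
E
```

```text
time: 4.53
eef_pos: [0.5931, -0.328, 0.2203]
tcp_rot: [-0.424, -0.001, 0.003, 0.906]
contact_force: [0.0, 1.0, -0.1]
opening: 0.0
time: 4.87
eef_pos: [0.5921, -0.2376, 0.118]
tcp_rot: [-0.424, -0.002, 0.004, 0.906]
contact_force: [0.5, -0.5, 0.2]
opening: 0.003
time: 5.12
eef_pos: [0.5881, -0.1889, 0.0609]
tcp_rot: [-0.42, 0.001, 0.008, 0.907]
contact_force: [-0.1, 1.1, -1.2]
opening: 0.003
TCP in dock mm [-183.     5.1   48.8] tips [[-177.6    5.3   30.6]] toolaxes in dock
 [[ 0.     0.281  0.96 ]
 [-1.     0.01  -0.003]
 [-0.01  -0.96   0.281]]
```

View pics/p1.png

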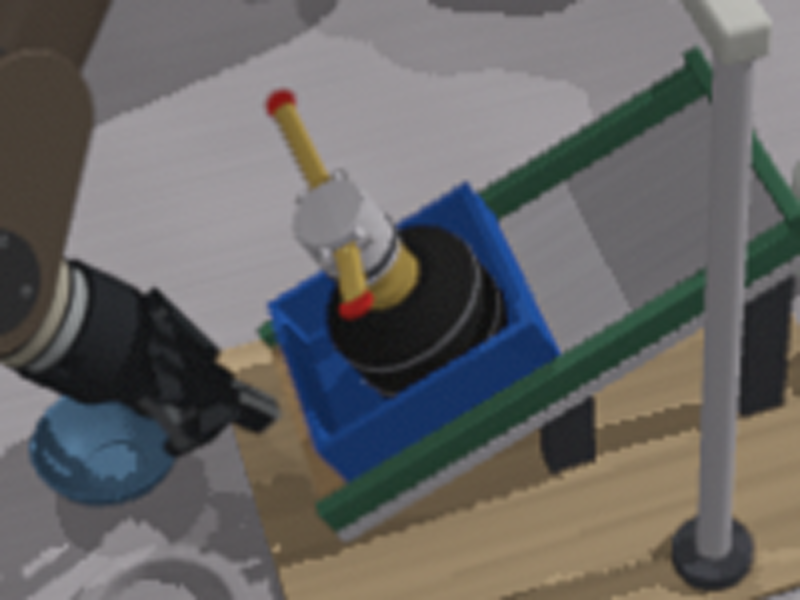

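The closed fingertips at (267,415) are just behind the crate's rear wall, and the bowl at (100,450) hasn't moved. I'll check the tip depth by projection, then push.

Run:
```python
from h import *
s=get_state();T=M(R.from_quat(s["tcp_rot"]).as_matrix(),s["eef_pos"]);c=read_camera("scene")
print(((proj(c,ap(T,[[0,0,0],[0,.019,0],[0,.032,0],[0,.019,.011],[0,.019,-.011]]))-[130,180]+.5)*4).round())
```

```text
[[245. 408.]
 [267. 418.]
 [282. 425.]
 [279. 407.]
 [256. 429.]]
```

```bash
python3 -m inch '[{"ax":0,"ay":0,"az":0,"x":2.5,"y":2.2,"z":7.7,"hand":1},{"ax":0,"ay":0,"az":0,"x":2.5,"y":2.2,"z":7.7,"hand":1},{"ax":0,"ay":0,"az":0,"x":0,"y":1.7,"z":5.8,"hand":1},{"ax":0,"ay":0,"az":0,"x":0,"y":1.7,"z":5.8,"hand":1},{"ax":0,"ay":0,"az":0,"x":0,"y":1.7,"z":5.8,"hand":1}]'
python3 -m inch '[{"ax":0,"ay":0,"az":0,"x":0,"y":2.2,"z":7.7,"hand":1},{"ax":0,"ay":0,"az":0,"x":0,"y":2.2,"z":7.7,"hand":1},{"ax":0,"ay":0,"az":0,"x":0,"y":2.2,"z":7.7,"hand":1},{"ax":0,"ay":0,"az":0,"x":0,"y":2.2,"z":7.7,"hand":1},{"ax":0,"ay":0,"az":0,"x":0,"y":2.2,"z":7.7,"hand":1}]'
python3 rel.py
```

```text
time: 5.63
eef_pos: [0.5984, -0.1679, 0.0811]
tcp_rot: [-0.429, -0.004, 0.002, 0.904]
contact_force: [0.1, -11.4, -2.0]
opening: -0.004
time: 6.05
eef_pos: [0.598, -0.1315, 0.0973]
tcp_rot: [-0.428, -0.004, 0.001, 0.904]
contact_force: [1.0, -11.6, -2.2]
opening: 0.004
TCP in dock mm [-115.8   -5.3   58.8] tips [[-110.8   -5.4   40.5]] toolaxes in dock
 [[-0.001  0.263  0.965]
 [-1.    -0.006  0.001]
 [ 0.006 -0.965  0.263]]
```

```bash
python3 -m inch '[{"ax":0,"ay":0,"az":0,"x":-0.8,"y":3.8,"z":7.3,"hand":1},{"ax":0,"ay":0,"az":0,"x":-0.8,"y":3.8,"z":7.3,"hand":1},{"ax":0,"ay":0,"az":0,"x":-0.8,"y":3.8,"z":7.3,"hand":1},{"ax":0,"ay":0,"az":0,"x":-0.8,"y":3.8,"z":7.3,"hand":1},{"ax":0,"ay":0,"az":0,"x":-0.8,"y":3.8,"z":7.3,"hand":1}]'
python3 rel.py | head -1
python3 -m inch '[{"ax":0,"ay":0,"az":0,"x":0,"y":2.7,"z":7.7,"hand":1},{"ax":0,"ay":0,"az":0,"x":0,"y":2.7,"z":7.7,"hand":1},{"ax":0,"ay":0,"az":0,"x":0,"y":2.7,"z":7.7,"hand":1}]'
python3 rel.py
```

```text
time: 6.47
eef_pos: [0.5963, -0.0951, 0.1088]
tcp_rot: [-0.431, -0.006, -0.001, 0.902]
contact_force: [0.5, -20.7, 5.2]
opening: 0.0
TCP in dock mm [-77.8  -3.9  54.5] tips [[-72.9  -4.1  36.1]] toolaxes in dock
time: 6.72
eef_pos: [0.5958, -0.0718, 0.1174]
tcp_rot: [-0.431, -0.006, -0.001, 0.902]
contact_force: [0.6, -18.2, 4.6]
opening: 0.0
TCP in dock mm [-53.   -3.6  52.8] tips [[-48.1  -3.9  34.5]] toolaxes in dock
 [[-0.     0.258  0.966]
 [-1.    -0.013  0.003]
 [ 0.013 -0.966  0.258]]
```

```bash
python3 -m inch '[{"ax":0,"ay":0,"az":0,"x":0,"y":2.2,"z":7.7,"hand":1},{"ax":0,"ay":0,"az":0,"x":0,"y":2.2,"z":7.7,"hand":1},{"ax":0,"ay":0,"az":0,"x":0,"y":2.2,"z":7.7,"hand":1},{"ax":0,"ay":0,"az":0,"x":0,"y":2.2,"z":7.7,"hand":1}]'
python3 rel.py | head -1
python3 - <<'E'
from h import *
c=read_camera("top")["img"][130:280,210:410,::-1];cv2.imwrite("pics/p2.png",cv2.resize(c,None,fx=4,fy=4,interpolation=cv2.INTER_CUBIC))
a=read_camera("scene")["img"][150:300,170:370,::-1];cv2.imwrite("pics/p2s.png",cv2.resize(a,None,fx=4,fy=4,interpolation=cv2.INTER_CUBIC))
E
```

```text
time: 7.05
eef_pos: [0.5934, -0.039, 0.1283]
tcp_rot: [-0.428, -0.004, 0.001, 0.904]
contact_force: [-0.4, -10.4, -0.7]
opening: -0.0
TCP in dock mm [-18.6  -1.5  49.5] tips [[-13.5  -1.6  31.1]] toolaxes in dock
```

View pics/p2s.png

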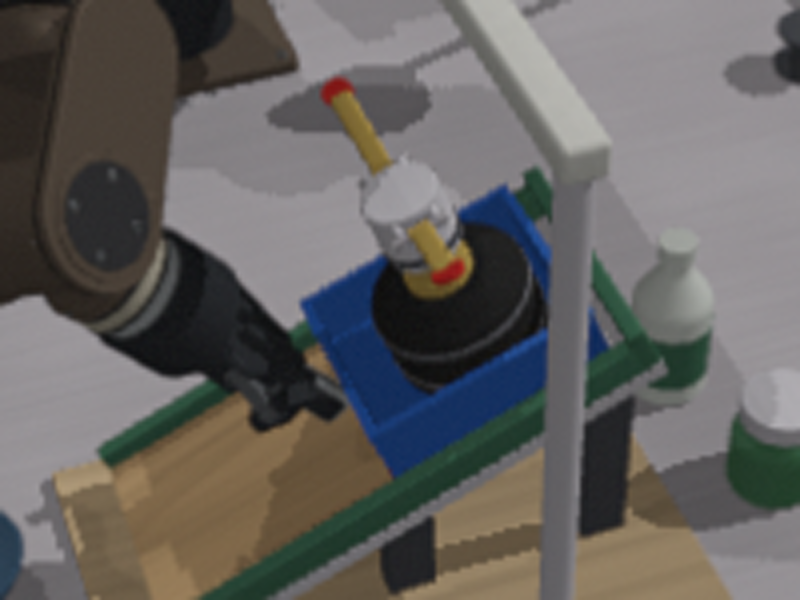

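The crate's rear wall is almost at the lip, with the coupler at (400,190) still upright. A few millimetres remain.

```bash
for i in 1; do python3 -m inch '[{"ax":0,"ay":0,"az":0,"x":0,"y":0.5,"z":2,"hand":1},{"ax":0,"ay":0,"az":0,"x":0,"y":0.5,"z":2,"hand":1}]'; done; python3 rel.py|head -1
python3 -m inch '[{"ax":0,"ay":0,"az":0,"x":0,"y":0.5,"z":2,"hand":1},{"ax":0,"ay":0,"az":0,"x":0,"y":0,"z":0,"hand":1}]'; python3 rel.py|head -1
python3 -m inch '[{"ax":0,"ay":0,"az":0,"x":0,"y":0.5,"z":2,"hand":1},{"ax":0,"ay":0,"az":0,"x":0,"y":0,"z":0,"hand":1}]'; python3 rel.py|head -1
```

```text
time: 7.32
eef_pos: [0.5932, -0.035, 0.1297]
tcp_rot: [-0.428, -0.004, 0.002, 0.904]
contact_force: [-0.6, -10.7, -1.1]
opening: 0.002
TCP in dock mm [-14.4  -1.3  49.1] tips [[-9.3 -1.4 30.8]] toolaxes in dock
time: 7.48
eef_pos: [0.593, -0.0327, 0.1305]
tcp_rot: [-0.427, -0.004, 0.002, 0.904]
contact_force: [0.8, -9.9, -1.1]
opening: -0.003
TCP in dock mm [-12.   -1.2  48.9] tips [[-6.9 -1.3 30.6]] toolaxes in dock
time: 7.65
eef_pos: [0.5922, -0.03, 0.1303]
tcp_rot: [-0.426, -0.003, 0.003, 0.904]
contact_force: [1.3, -4.3, -6.1]
opening: -0.005
TCP in dock mm [-9.6 -0.4 47.6] tips [[-4.5 -0.4 29.3]] toolaxes in dock
```

```bash
python3 -m inch '[{"ax":0,"ay":0,"az":0,"x":0,"y":-2,"z":-8,"hand":1},{"ax":0,"ay":0,"az":0,"x":0,"y":-5,"z":-18,"hand":1},{"ax":0,"ay":0,"az":0,"x":0,"y":-10,"z":-36,"hand":1},{"ax":0,"ay":0,"az":0,"x":0,"y":-10,"z":-36,"hand":1},{"ax":0,"ay":0,"az":0,"x":0,"y":0,"z":0,"hand":1}]'
python3 - <<'E'
from h import *
c=read_camera("top")["img"][155:275,220:350,::-1];
a=read_camera("scene")["img"][160:310,210:360,::-1]
A=cv2.resize(a,(400*3//3,400),interpolation=cv2.INTER_CUBIC);B=cv2.resize(c,(400,369),interpolation=cv2.INTER_CUBIC)
A=cv2.resize(a,(600,600),interpolation=cv2.INTER_CUBIC)
cv2.imwrite("pics/p3.png",A)
cv2.imwrite("pics/p3t.png",cv2.resize(c,(650,600),interpolation=cv2.INTER_CUBIC))
E
```

```text
time: 8.07
eef_pos: [0.5917, -0.1254, 0.0852]
tcp_rot: [-0.423, 0.0, 0.002, 0.906]
contact_force: [-0.6, 0.6, 1.2]
opening: -0.002
```

View pics/p3.png

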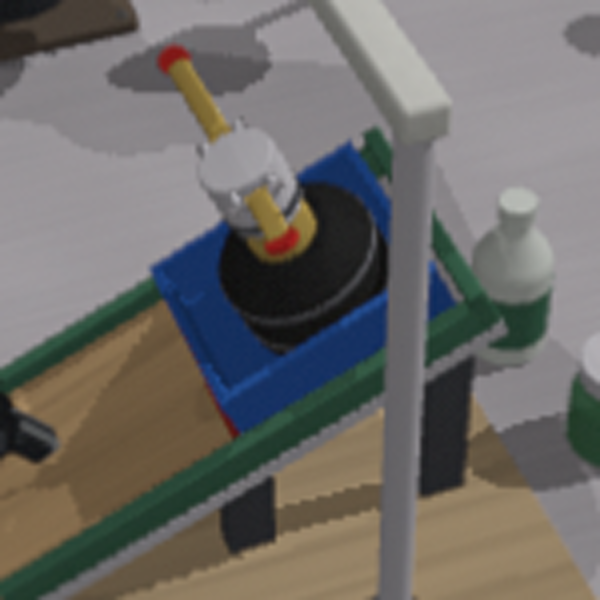

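View pics/p3t.png

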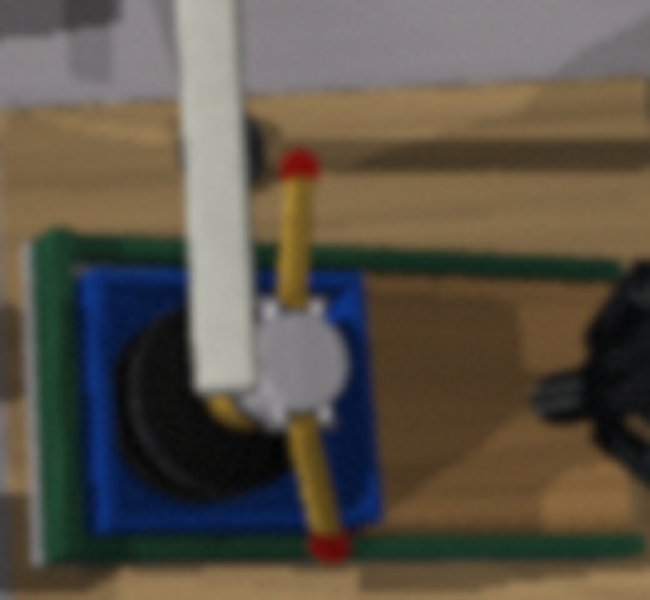

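The red lip shows behind the crate in both views and the rear wall has sunk, so it has dropped in. Next I'll refine the docked pose from coupler top (238,160), tips (174,58)/(281,243) in the scene crop and (302,362), (299,163)/(330,547) in the top crop.

```bash
cat > fit2.py <<'E'
from h import *
D=np.load("fit.npz")["D"];cs={n:read_camera(n) for n in("scene","top")}
S=lambda p:("scene",(np.array(p)+.5)/4-.5+[210,160]);Tp=lambda p:("top",(np.array(p)+.5)/5-.5+[220,155])
P=[(S((238,161)),(85,0,144)),(S((157,268)),(0,65,45)),(S((350,145)),(150,65,45)),(Tp((302,362)),(85,0,144)),(Tp((380,525)),(0,65,45)),(Tp((366,272)),(0,-65,45))]
tips=[(S((174,58)),1),(S((281,243)),-1),(Tp((299,163)),-1),(Tp((330,547)),1)]
def res(v):
    C=crateT(D,v[0],v[1],v[2],v[5])
    return np.concatenate([proj(cs[n],ap(C,np.array(q)*1e-3))[0]-p for (n,p),q in P]+[proj(cs[n],ap(C,tip(s,v[3] if s>0 else v[4])))[0]-p for (n,p),s in tips])
o=least_squares(res,[0,0,0,0,0,0],loss="soft_l1")
print("s,t,a,qL,qR,z",np.round(o.x,4));print(np.round(res(o.x).reshape(-1,2),1).tolist())
C=crateT(D,o.x[0],o.x[1],o.x[2],o.x[5]);np.savez("fit2.npz",C=C)
print("coupler_mid dock",np.linalg.inv(D)@np.append(ap(C,[.085,0,.104])[0],1),"world top",ap(C,[.085,0,.144]))
E
python3 fit2.py; python3 rel.py
```

```text
s,t,a,qL,qR,z [ 0.0019  0.0037  0.011  -0.0195  0.0061  0.0023]
[[-0.5, 0.0], [-1.5, -0.0], [0.6, -0.8], [0.1, -0.4], [0.4, -0.3], [-0.7, 0.7], [0.5, 0.5], [0.4, 0.0], [0.3, 1.6], [-0.1, -1.0]]
coupler_mid dock [0.08689039 0.00463317 0.10632344 1.        ] world top [[0.58674015 0.01792781 0.25970928]]
TCP in dock mm [-108.6    0.2   45.9] tips [[-103.4    0.2   27.6]] toolaxes in dock
 [[-0.     0.276  0.961]
 [-1.    -0.001 -0.   ]
 [ 0.    -0.961  0.276]]
```

```bash
python3 -m inch '[{"ax":0,"ay":0,"az":0,"x":-0.8,"y":-28.7,"z":22.4,"hand":1},{"ax":0,"ay":0,"az":0,"x":-0.8,"y":-28.7,"z":22.4,"hand":0.5},{"ax":0,"ay":0,"az":0,"x":-0.8,"y":-28.7,"z":22.4,"hand":-0.5},{"ax":0,"ay":0,"az":0,"x":-0.8,"y":-28.7,"z":22.4,"hand":-1},{"ax":0,"ay":0,"az":0,"x":-0.8,"y":-28.7,"z":22.4,"hand":-1}]'
python3 -m inch '[{"ax":-0.07,"ay":0,"az":0,"x":0,"y":0,"z":0,"hand":-1},{"ax":-0.07,"ay":0,"az":0,"x":0,"y":0,"z":0,"hand":-1},{"ax":0,"ay":0,"az":0,"x":0,"y":0,"z":0,"hand":-1},{"ax":0,"ay":0,"az":0,"x":0,"y":0,"z":0,"hand":-1}]'
python3 rel.py
```

```text
time: 8.68
eef_pos: [0.5882, -0.1247, 0.2728]
tcp_rot: [-0.423, -0.003, 0.005, 0.906]
contact_force: [1.0, -0.0, 0.9]
opening: 0.568
time: 9.02
eef_pos: [0.5885, -0.1246, 0.2713]
tcp_rot: [-0.485, -0.003, 0.005, 0.875]
contact_force: [-0.6, 0.0, -0.6]
opening: 0.998
TCP in dock mm [-38.6   4.2 214.9] tips [[-35.9   4.2 196.1]] toolaxes in dock
 [[ 0.003  0.139  0.99 ]
 [-1.    -0.     0.003]
 [ 0.001 -0.99   0.139]]
```

```bash
python3 -m inch '[{"ax":0,"ay":0,"az":0,"x":0,"y":5.6,"z":27.6,"hand":-1},{"ax":0,"ay":0,"az":0,"x":0,"y":5.6,"z":27.6,"hand":-1},{"ax":0,"ay":0,"az":0,"x":0,"y":5.6,"z":27.6,"hand":-1},{"ax":0,"ay":0,"az":0,"x":0,"y":5.6,"z":27.6,"hand":-1},{"ax":0,"ay":0,"az":0,"x":0,"y":0,"z":0,"hand":-1}]'
python3 rel.py
python3 - <<'E'
from h import *
C=np.load("fit2.npz")["C"]
s=get_state();c=read_camera("wrist");T=M(R.from_quat(s["tcp_rot"]).as_matrix(),s["eef_pos"])
im=np.ascontiguousarray(c["img"][:,:,::-1])
for p in ([.085,0,.144],[.085,.024,.144],[.085,-.024,.144],tip(1,0),tip(-1,0)):
    q=proj(c,ap(C,p),T@c["T_tool_cam"])[0];print(q.round(1));cv2.drawMarker(im,tuple(int(v) for v in q),(255,0,255),cv2.MARKER_CROSS,12,1)
for p in ([.0425,.0,0],[-.0425,.0,0],[0,.1,0]):
    q=proj(c,np.array(p),c["T_tool_cam"])[0];cv2.drawMarker(im,tuple(int(v) for v in q),(0,255,0),cv2.MARKER_CROSS,12,1)
cv2.imwrite("pics/w1.png",im)
E
```

```text
time: 9.43
eef_pos: [0.5873, -0.0167, 0.3111]
tcp_rot: [-0.484, -0.004, 0.006, 0.875]
contact_force: [0.3, -0.4, 0.9]
opening: 1.002
TCP in dock mm [ 76.2   4.4 207.4] tips [[ 78.9   4.4 188.6]] toolaxes in dock
 [[ 0.004  0.142  0.99 ]
 [-1.     0.001  0.004]
 [-0.    -0.99   0.142]]
[280.7 233.2]
[237.9 233.4]
[323.5 232.9]
[111.9 241. ]
[449.4 238.8]
```

View pics/w1.png

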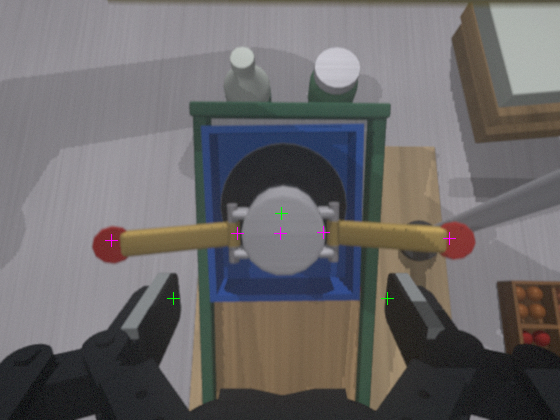

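The wrist view shows the coupler disc at (285,231) and the tips at (112,244) and (458,240), so the coupler sits about 1.5 mm to the +x side of the tool axis. Fingers straddle it, so I'm descending.

```bash
python3 -m inch '[{"ax":0,"ay":0,"az":0,"x":0.8,"y":13,"z":0,"hand":-1},{"ax":0,"ay":0,"az":0,"x":0.8,"y":13,"z":0,"hand":-1},{"ax":0,"ay":0,"az":0,"x":0,"y":9,"z":0,"hand":-1},{"ax":0,"ay":0,"az":0,"x":0,"y":6,"z":0,"hand":-1}]'
python3 -m inch '[{"ax":0,"ay":0,"az":0,"x":0,"y":6,"z":0,"hand":-1},{"ax":0,"ay":0,"az":0,"x":0,"y":6,"z":0,"hand":-1},{"ax":0,"ay":0,"az":0,"x":0,"y":6,"z":0,"hand":-1}]'; python3 rel.py|head -1
```

```text
time: 9.82
eef_pos: [0.5879, 0.0014, 0.2712]
tcp_rot: [-0.484, 0.0, 0.005, 0.875]
contact_force: [-0.8, 0.5, -1.2]
opening: 1.001
time: 10.07
eef_pos: [0.59, 0.0086, 0.2611]
tcp_rot: [-0.487, -0.003, 0.002, 0.873]
contact_force: [-2.3, -10.5, 9.2]
opening: 0.998
TCP in dock mm [ 78.9   1.4 151.4] tips [[ 81.4   1.4 132.6]] toolaxes in dock
```

```bash
python3 -m inch '[{"ax":0,"ay":0,"az":0,"x":0,"y":6,"z":0,"hand":-1},{"ax":0,"ay":0,"az":0,"x":0,"y":6,"z":0,"hand":-1}]'; python3 rel.py
python3 -m inch '[{"ax":0,"ay":0,"az":0,"x":0,"y":6,"z":0,"hand":-1},{"ax":0,"ay":0,"az":0,"x":0,"y":6,"z":0,"hand":-1}]'; python3 rel.py|head -1
```

```text
time: 10.23
eef_pos: [0.5902, 0.0131, 0.2526]
tcp_rot: [-0.489, -0.004, 0.003, 0.872]
contact_force: [-3.5, -15.3, 11.8]
opening: 1.003
TCP in dock mm [ 79.6   1.2 141.9] tips [[ 82.    1.2 123. ]] toolaxes in dock
 [[ 0.002  0.13   0.991]
 [-1.    -0.005  0.002]
 [ 0.005 -0.991  0.13 ]]
time: 10.4
eef_pos: [0.5907, 0.0205, 0.2427]
tcp_rot: [-0.487, -0.005, 0.001, 0.873]
contact_force: [-1.2, -4.8, 7.0]
opening: 1.005
TCP in dock mm [ 82.3   0.7 129.8] tips [[ 84.9   0.5 110.9]] toolaxes in dock
```

```bash
python3 -m inch '[{"ax":0,"ay":0,"az":0,"x":0,"y":6,"z":0,"hand":-1},{"ax":0,"ay":0,"az":0,"x":0,"y":6,"z":0,"hand":-1},{"ax":0,"ay":0,"az":0,"x":0,"y":0,"z":0,"hand":-1}]'; python3 rel.py|head -1
python3 -m inch '[{"ax":0,"ay":0,"az":0,"x":0,"y":5,"z":0,"hand":-1},{"ax":0,"ay":0,"az":0,"x":0,"y":2,"z":0,"hand":-1},{"ax":0,"ay":0,"az":0,"x":0,"y":0,"z":0,"hand":-1}]'; python3 rel.py|head -1
python3 - <<'E'
from h import *
cv2.imwrite("pics/w2.png",read_camera("wrist")["img"][:,:,::-1])
E
```

```text
time: 10.65
eef_pos: [0.5892, 0.0294, 0.229]
tcp_rot: [-0.485, -0.003, 0.003, 0.874]
contact_force: [0.9, -1.3, 0.5]
opening: 0.996
TCP in dock mm [ 84.9   2.  113.6] tips [[87.5  2.  94.8]] toolaxes in dock
time: 10.9
eef_pos: [0.5885, 0.0337, 0.2223]
tcp_rot: [-0.485, -0.002, 0.004, 0.875]
contact_force: [0.9, 0.2, 0.2]
opening: 0.997
TCP in dock mm [ 86.1   2.7 105.8] tips [[88.7  2.7 86.9]] toolaxes in dock
```

View pics/w2.png

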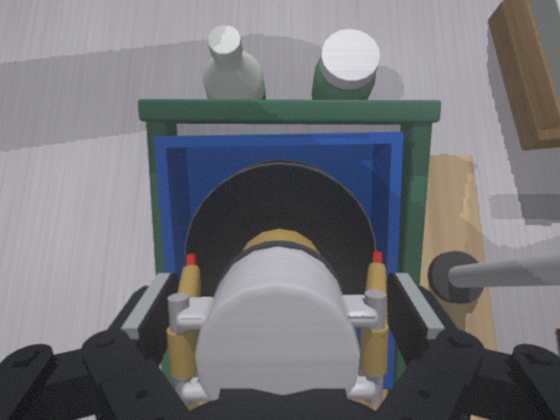

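Both arms now hang between the open fingers: left at (185,310), right at (377,310), red tips at (191,258) and (377,256). Squeezing gently.

```bash
python3 -m inch '[{"ax":0,"ay":0,"az":0,"x":-1,"y":0,"z":0,"hand":-0.7},{"ax":0,"ay":0,"az":0,"x":0,"y":0,"z":0,"hand":-0.4},{"ax":0,"ay":0,"az":0,"x":0,"y":0,"z":0,"hand":0},{"ax":0,"ay":0,"az":0,"x":0,"y":0,"z":0,"hand":0.5},{"ax":0,"ay":0,"az":0,"x":0,"y":0,"z":0,"hand":0.5}]' 30
python3 -m inch '[{"ax":0,"ay":0,"az":0,"x":0,"y":0,"z":0,"hand":0.5},{"ax":0,"ay":0,"az":0,"x":0,"y":0,"z":0,"hand":0.5},{"ax":0,"ay":0,"az":0,"x":0,"y":0,"z":0,"hand":0.5},{"ax":0,"ay":0,"az":0,"x":0,"y":0,"z":0,"hand":0.5}]'
```

```text
time: 11.37
eef_pos: [0.5871, 0.0331, 0.2233]
tcp_rot: [-0.485, -0.002, 0.005, 0.874]
contact_force: [-4.3, -2.9, 6.1]
opening: 0.761
time: 11.7
eef_pos: [0.5871, 0.0331, 0.2233]
tcp_rot: [-0.485, -0.002, 0.005, 0.874]
contact_force: [-3.8, -3.8, 5.8]
opening: 0.764
```

```bash
python3 -m inch '[{"ax":0,"ay":0,"az":0,"x":0,"y":0,"z":0,"hand":0.5},{"ax":0,"ay":0,"az":0,"x":0,"y":0,"z":0,"hand":0.5},{"ax":0,"ay":0,"az":0,"x":0,"y":0,"z":0,"hand":0.5}]' 50
python3 -m inch '[{"ax":0,"ay":0,"az":0,"x":0,"y":0,"z":0,"hand":-1},{"ax":0,"ay":0,"az":0,"x":0,"y":0,"z":0,"hand":-1},{"ax":0,"ay":0,"az":0,"x":0,"y":0,"z":0,"hand":-1},{"ax":0,"ay":0,"az":0,"x":0,"y":0,"z":0,"hand":-1},{"ax":0,"ay":0,"az":0,"x":0,"y":0,"z":0,"hand":-1}]'
python3 -m inch '[{"ax":0,"ay":0,"az":0,"x":0.5,"y":-8,"z":0,"hand":-1},{"ax":0,"ay":0,"az":0,"x":0,"y":-15,"z":0,"hand":-1},{"ax":0,"ay":0,"az":0,"x":0,"y":-15,"z":0,"hand":-1}]'
```

```text
time: 11.95
eef_pos: [0.5871, 0.033, 0.2234]
tcp_rot: [-0.485, -0.002, 0.005, 0.874]
contact_force: [-4.9, -3.7, 5.1]
opening: 0.752
time: 12.37
eef_pos: [0.5876, 0.0336, 0.2226]
tcp_rot: [-0.485, -0.002, 0.004, 0.875]
contact_force: [0.7, -0.2, -0.7]
opening: 1.0
time: 12.62
eef_pos: [0.5881, 0.0131, 0.2554]
tcp_rot: [-0.485, -0.002, 0.004, 0.875]
contact_force: [0.1, -0.5, 0.8]
opening: 0.996
```

```bash
python3 -m inch '[{"ax":0,"ay":0,"az":0,"x":0,"y":-25,"z":0,"hand":-1},{"ax":0,"ay":0,"az":0,"x":0,"y":-25,"z":0,"hand":-1},{"ax":0,"ay":0,"az":0,"x":0,"y":-10,"z":-15,"hand":-1},{"ax":0,"ay":0,"az":0,"x":0,"y":0,"z":-30,"hand":-1},{"ax":0,"ay":0,"az":0,"x":0,"y":0,"z":-30,"hand":-1}]'
python3 -m inch '[{"ax":0,"ay":0,"az":0,"x":0,"y":0,"z":-30,"hand":-1},{"ax":0,"ay":0,"az":0,"x":0,"y":0,"z":-30,"hand":-1},{"ax":0,"ay":0,"az":0,"x":0,"y":0,"z":0,"hand":-1}]'
python3 - <<'E'
from h import *
w=cv2.resize(read_camera("wrist")["img"][0:300,130:430,::-1],(400,400))
t=cv2.resize(read_camera("top")["img"][150:300,190:410,::-1],(293,200))
t=cv2.resize(read_camera("top")["img"][150:290,190:420,::-1],(329,200))
s=read_camera("scene")["img"][:,:,::-1]
s=cv2.resize(s[160:310,210:360],(400,400),interpolation=cv2.INTER_CUBIC)
o=np.zeros((600,800,3),np.uint8);o[:400,:400]=w;o[:400,400:]=s;o[400:,:329]=t
f=read_camera("scene")["img"][230:360,110:390,::-1];o[400:,400:]=cv2.resize(f,(400,200))
cv2.imwrite("pics/fin.png",o)
E
```

```text
time: 13.03
eef_pos: [0.5902, -0.0835, 0.269]
tcp_rot: [-0.486, -0.005, 0.003, 0.874]
contact_force: [-0.1, -0.1, -0.1]
opening: 0.997
time: 13.28
eef_pos: [0.5884, -0.1369, 0.2311]
tcp_rot: [-0.485, 0.001, 0.003, 0.875]
contact_force: [0.0, 0.3, 0.3]
opening: 1.001
```

View pics/fin.png

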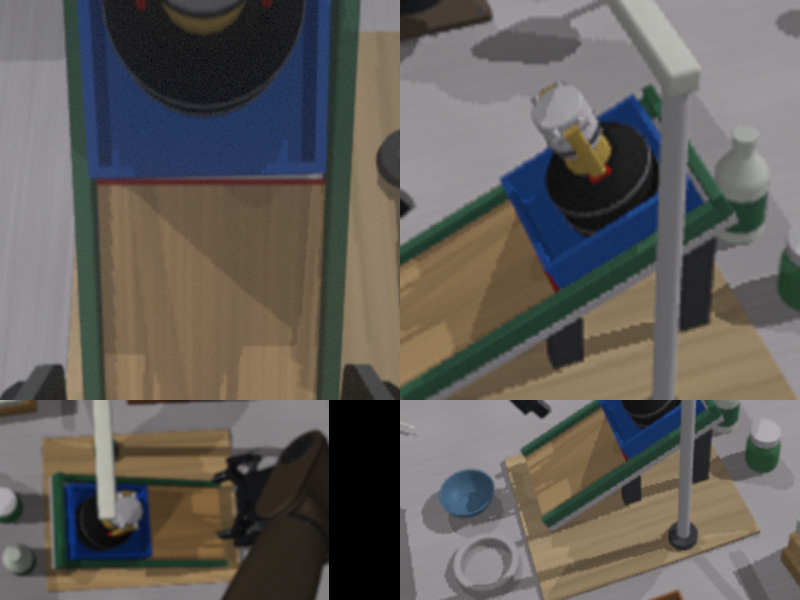

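Final view: the red lip is visible along the whole rear of the crate, both arms hang down with symmetric tips, and the bystanders are unmoved. One numeric check of the arm angles remains.

Run:
```python
from h import *
C=np.load("fit2.npz")["C"]
c=read_camera("scene");i=c["img"].astype(int);r=(i[...,0]>110)&(i[...,1]<70)&(i[...,2]<70)
r[:, :270]=0;r[:,300:]=0;r[:210]=0;r[240:]=0
ys,xs=np.nonzero(r);print("scene y- tip",xs.mean(),ys.mean(),len(xs))
for q in(1.92,1.8,1.6):print(q,proj(c,ap(C,tip(-1,q)))[0].round(1))
s=get_state();w=read_camera("wrist");T=M(R.from_quat(s["tcp_rot"]).as_matrix(),s["eef_pos"])@w["T_tool_cam"]
i=w["img"].astype(int);r=(i[...,0]>90)&(i[...,1]<50)&(i[...,2]<50);r[30:]=0
for a,b in((200,282),(282,360)):
    ys,xs=np.nonzero(r[:,a:b]);print("wrist red cols",xs.min()+a if len(xs) else None,xs.max()+a if len(xs) else None,"rows",ys.min() if len(ys) else None,ys.max() if len(ys) else None)
for q in(1.92,1.8,1.6):print(q,[proj(w,ap(C,tip(k,q)),T)[0].round(1).tolist() for k in(1,-1)], proj(w,ap(C,[.085,0,.144]),T)[0].round(1))
```

```text
scene y- tip 287.5 223.0 4
1.92 [285.2 225.7]
1.8 [286.3 227.6]
1.6 [287.8 230.2]
wrist red cols None None rows None None
wrist red cols None None rows None None
1.92 [[231.6, 1.7], [324.5, 0.7]] [276.3 -61.1]
1.8 [[219.4, 1.5], [336.7, 0.3]] [276.3 -61.1]
1.6 [[198.7, -0.0], [357.3, -1.6]] [276.3 -61.1]
```

Tip spacing in the wrist view is about 94 px, against 93 predicted for fully home and 117 at 1.8 rad. Both arms are home, so I'm handing in.

```bash
python3 -c "from plant import *;print(sign_off())"
```

```text
the job is handed in; nothing more can be done
None
```

The crate is docked in the pocket, both cam arms are home along the coupler, and I handed the job in after about 14 s of robot time.

- **Crate:** I pushed it up with the closed fingertips. The force readings stayed under about 22 N and fell off when it dropped in. The pose fit afterwards put its rear edge about 2 mm beyond the dock point at z about 2 mm, which is within measuring error of flat. The red lip shows along the whole rear edge.
- **Cam arms:** I came down over the coupler with the gripper open, leaning about 8 degrees more than the ramp to stay clear of the lamp bar. That swung both arms down together. I then squeezed them (30 N, then 50 N), opened the gripper and backed off. The squeeze stopped at an opening of 64–65 mm, against 66 mm for locked arms.
- **Final check of the arms:** Read by eye from the last wrist view, the tips were about 94 px apart, against 93 expected when fully home and 117 at 1.8 rad.
- **Checks that failed or disagreed:** My automatic red-tip search failed in the wrist picture. In the scene picture it found only 4 pixels, about 3.5 px from where a fully home arm should appear, on the side away from a less-closed one.
- **Bystanders:** The wire coil, bottle, jar and bowl looked unmoved in the last pictures. The gripper was clear of everything, with the measured force near zero.

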